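Aim the mirror so the desk camera sees the basket's tag, and hold it

ROBOT

A 6-joint arm with a two-finger parallel gripper is mounted at the origin on the work surface. World frame = base frame: x ahead of the robot, y to its left, z up, the work surface at z = 0. Lengths are in m, angles in rad, forces in N, time in s.
With the tool pointing down it reaches from about 0.3 to 0.775 m from the base axis. Payload 14.6 kg.
Tool frame: the origin (TCP) lies on the centre line of the jaws, within the pads' length; the fingertips stand 17 mm ahead of it and the grasp point (between the pads) lies 2 mm behind it (ctrl.nose_length is the distance from the TCP to the fingertips, in m); x points along the fingers, z is the direction in which the jaws open and shut, and the axes are right-handed (so a half turn about x gives the same grasp; the last joint's range is limited). The gripper opens to 94 mm and grips with 3 to 60 N. Pads are 16 mm wide; open, the fingers measure 119 mm over their backs; the gripper's body (75 mm by 177 mm) begins 78 mm behind the grasp point.
Start: joints at [1.249, 0.3, 1.521, -0, 1.321, -0.067], TCP at [0.139, 0.532, 0.222] pointing down, gripper open.
Joint ranges: [-3.03, 3.03], [-0.79, 2.21], [0.23, 2.52], [-1.04, 4.18], [0, 3.07], [-2.55, 2.55]. Speed limits (rad/s): [2.22, 2.22, 2.57, 3.14, 3.14, 3.14].

INTERFACE

Orientations are given as a rotation vector (axis times angle).
In Python, from station import ctrl, camera gives the robot as it stands.
- The arm moves only by the tool servo_tool, never from a script. Its argument "plan" is a list of rows, each an object of numbers: "gripper": the closure, from 0 (fully open) to 1 (shut); "x", "y", "z": the shift along the tool's x, y, z in cm; "rx", "ry", "rz": the turn, a rotation vector about the tool's x, y, z in rad. In form: [{"gripper": .., "x": .., "y": .., "z": .., "rx": .., "ry": .., "rz": ..}, ...]. A call has 1 to 12 rows; each row shifts and turns the commanded pose from where the row before left it, along the tool's axes as they then stand; what a row does not reach is not made up. A row lasts 1/10 s, in which the tool goes at most 50 mm and 8.59 degrees, less where a joint would pass 70% of its speed; a pose out of reach is approached as far as the arm can. A call with a gripper value outside its range is refused whole. The fingers move at their own pace and stop on an object; "newtons" is the grip in N (left out, the last holds). Time passes only in rows, so rows that do not move let the fingers close. It gives the time, the measured TCP pose, the force and the opening at its end, in the units of the state.
- ctrl.observe(): the state, without advancing time (a new reading comes with each control period).
- camera(name): name is "scene" or "top" or "wrist"; returns a dict with "pixels" (420x560x3 uint8, blue, green, red), "fx", "fy", "cx", "cy" (pixels), "dist" ([k1, k2, p1, p2, k3] as OpenCV has them; the pictures are not rectified), "xyz" and "rotation" of the camera in the world; the wrist camera has in their place "mount" (4x4, takes a point from camera to tool coordinates, whose origin is the TCP and whose axes are the tool frame's). Camera axes: x right, y down, z forward; pixel columns grow to the right and rows downward; lengths in m; the calibration is good to about 2 mm. A picture is of the moment at which its call begins: read the wrist's pose just before it. There is no depth.
- ctrl.hand_in(): hands the job in, once; it reports no verdict.
The state is a dict: "t": time; "joints": joint angles; "joint_velocities": joint speeds; "joint_efforts": joint torques, N m; "position": TCP position; "eef_rot": TCP orientation; "force": force on the tool from outside, world axes, zero at the start; "moment": the same for the moment, N m; "finger_gap": finger opening in m.
Only numpy, scipy, OpenCV 4.12 (cv2) and the standard library are available. Lean on these libraries where they do the work, as an engineer would, in place of code of your own. Each camera call takes 0.05 s, during which the arm holds its last target.

TASK

Get the craft-table camera to show the round wooden tag on the basket. First turn the focus knob on top of the camera until its white pointer line meets the white mark on the housing; then swivel the sprung mirror, which has a handle on top, until the camera, looking straight along its bar into the mirror, sees the tag in the middle of its view. Finish still holding the mirror steady at that angle (it springs back if let go), with the knob left on its mark and the basket, pencil cup, bead jar and glue bottle left where they stand.

Things in the scene. Friction and masses are not known exactly. Their poses are not given: they have to be found in the camera images.
- rig: The filming rig, fixed to the table: a flat aluminium bar 310 x 50 x 12 mm with the swivelling mirror at one end and the grey camera at the other. Origin: on the table surface, on the mirror's vertical swivel axis. +x runs along the bar to the camera, z up. The camera's lens looks along -x at the mirror, 70 mm above the table.
- lens (a point): Centre of the camera's lens front, 188 mm from the mirror axis along the bar (+x of the rig), 70 mm above the table. The camera housing is 70 x 74 x 56 mm, its flat top 102 mm above the table.
- focus (a joint): Focus knob angle, rad: grows clockwise seen from above, range 0 to 2.4. At 1.4 its pointer meets the white mark on the housing (the mark lies on the far side of the knob from the mirror, along +x of the rig). Starts between 0.1 and 0.8. Stays where left; friction about 0.03 N m.
- focus_grip (a point): On the knob's vertical axis at grip height, 130 mm above the table, 235 mm from the mirror axis. Black disc 44 mm across, 10 high, carrying an upright grip bar 42 mm long, 12 thick, 30 tall (113 to 143 mm above the table). Turns with the knob: its x axis lies along the bar and points as the white pointer line on the bar's top.
- mirror: Flat silvery plate in a wooden frame, 100 mm wide, 80 tall (30 to 110 above the table), on an upright axis. Origin: on that axis at the table surface. +x points out of the reflecting face, which contains the axis. At rest +x lies along the rig's +x; turns counter-clockwise seen from above, up to 1.4 rad, against a soft spring (0.03 N m at rest, 0.10 at 1.4 rad); swings back when let go.
- mirror_handle (a point): Centre of the mirror's handle bar, on the swivel axis, 146 mm above the table. The bar is 46 mm long (along the mirror's width, its y), 12 mm thick (along its x) and 40 mm tall (126 to 166 mm above the table).
- sight: Not a thing to see: the camera's line of sight after the mirror. Origin on the mirror axis 70 mm above the table; +x points where the camera looks after reflection, so it turns twice as far as the mirror. The camera sees the tag when this +x line passes through the tag.
- basket: The small brown basket, loose, 95 mm across, 105 mm high with an arched handle up to 146 mm, on the robot's side of the bar; the tag sits on its -y side. Origin: centre of its underside. To be left alone.
- tag (a point): Centre of the front of the round wooden tag, 50 mm across, on the basket's side, 70 mm above the table, turned roughly to the mirror; 125 to 240 mm from the mirror axis.
- pencil_cup: Clear plastic cup with pencils, loose, 70 mm across, pencils up to 145 mm high. Origin: centre of its underside. To be left alone.
- bead_jar: Low amber jar with an orange lid, loose, 60 mm across, 65 mm high. Origin: centre of its underside. To be left alone.
- glue: White glue bottle, loose, 48 mm across, 125 mm high. Origin: centre of its underside. To be left alone.

How it is judged:
By the outcome, as a careful person would: the job done as asked, in the order asked, and still so for the second after the job is handed in, while the arm keeps its last pose, push and grip.
It also fails if it takes over 45 s, if anything falls off the work surface, if the arm or the gripper's body presses on something with over 40 N, if the wrist force passes 120 N, or if a joint passes its speed limit or range.

## Working session

There is one attempt and no reset: what is moved stays moved. The work goes in short steps, Python scripts to look and compute and a tool call to move; the robot and the scene stay as the last step left them, time stands still between calls to the robot, and variables do not carry over. Pictures are saved under pics/ and viewed, and the job is handed in when it is done.

Besides the shell and the picture viewer there is one more tool, called after "Emit:" as name(argument=value, ...) on one line, values as JSON. servo_tool: Moves the arm, as the interface text tells. Its arguments: {"type":"object","properties":{"plan":{"type":"array","items":{"type":"object","properties":{"gripper":{"type":"number"},"x":{"type":"number"},"y":{"type":"number"},"z":{"type":"number"},"rx":{"type":"number"},"ry":{"type":"number"},"rz":{"type":"number"}}}},"newtons":{"type":"number"}},"required":["plan"]}

```bash
ls; mkdir -p pics; python3 - <<'E'
from station import ctrl,camera
import cv2,numpy as np
s=ctrl.observe();print(s, ctrl.nose_length)
for n in("scene","top"):
    c=camera(n);cv2.imwrite(f"pics/{n}0.png",c["pixels"]);print(n,{k:v for k,v in c.items() if k!="pixels"})
    import pickle;pickle.dump(c,open(f"{n}0.pkl","wb"))
E
```

```text
pics
{'t': 0.0, 'joints': array([ 1.24933943e+00,  3.00445671e-01,  1.52158895e+00, -3.91685681e-05,
        1.32073628e+00, -6.65786879e-02]), 'joint_velocities': array([-0.0016669 ,  0.00035014,  0.00031021,  0.00171672,  0.00152269,
       -0.00030133]), 'joint_efforts': array([-5.91348726e-04, -5.31809950e+01, -3.52727580e+01,  7.08236382e-02,
        2.43831240e-02, -1.15288944e-04]), 'position': array([0.13858976, 0.53198757, 0.22189695]), 'eef_rot': array([-1.02013923,  1.32002997,  1.0189915 ]), 'force': array([ 0.08530743, -0.04676347,  0.29502072]), 'moment': array([ 0.03068151,  0.03036925, -0.04948106]), 'finger_gap': 0.09394368613993362} 0.017
scene {'fx': 427.2364418810031, 'fy': 427.2364418810031, 'cx': 283.0700907851504, 'cy': 207.65568674906518, 'dist': array([-0.03266422,  0.        ,  0.        ,  0.        ,  0.        ]), 'xyz': array([ 1.43895893, -0.37497166,  0.69846988]), 'rotation': array([-1.85788101, -1.21099632,  0.69148708])}
top {'fx': 438.14736079646156, 'fy': 438.14736079646156, 'cx': 282.97383934174815, 'cy': 210.49779259995944, 'dist': array([-0.08643341,  0.        ,  0.        ,  0.        ,  0.        ]), 'xyz': array([0.43887205, 0.01225879, 0.99916872]), 'rotation': array([-2.11968835,  2.17873325, -0.16628512])}
```

View pics/scene0.png

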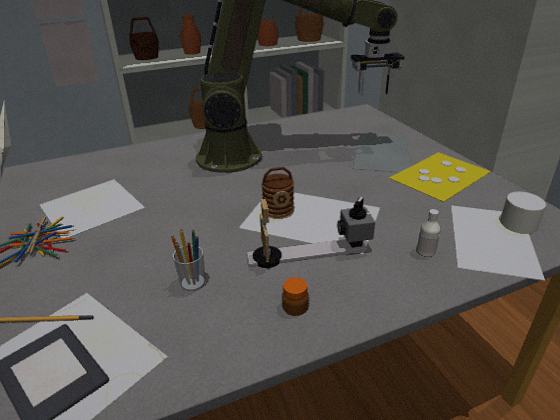

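View pics/top0.png

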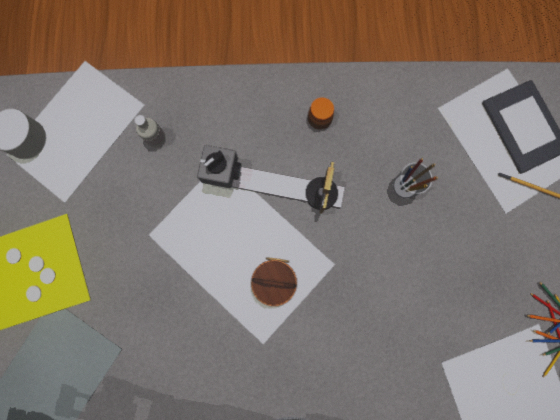

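```bash
python3 - <<'E'
import cv2,pickle
c=pickle.load(open("top0.pkl","rb"))["pixels"]
cv2.imwrite("pics/top0z.png",cv2.resize(c[130:330,180:440],None,fx=3,fy=3,interpolation=cv2.INTER_CUBIC))
c=pickle.load(open("scene0.pkl","rb"))["pixels"]
cv2.imwrite("pics/scene0z.png",cv2.resize(c[150:350,180:440],None,fx=3,fy=3,interpolation=cv2.INTER_CUBIC))
E
```

```text
(no output)
```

View pics/top0z.png

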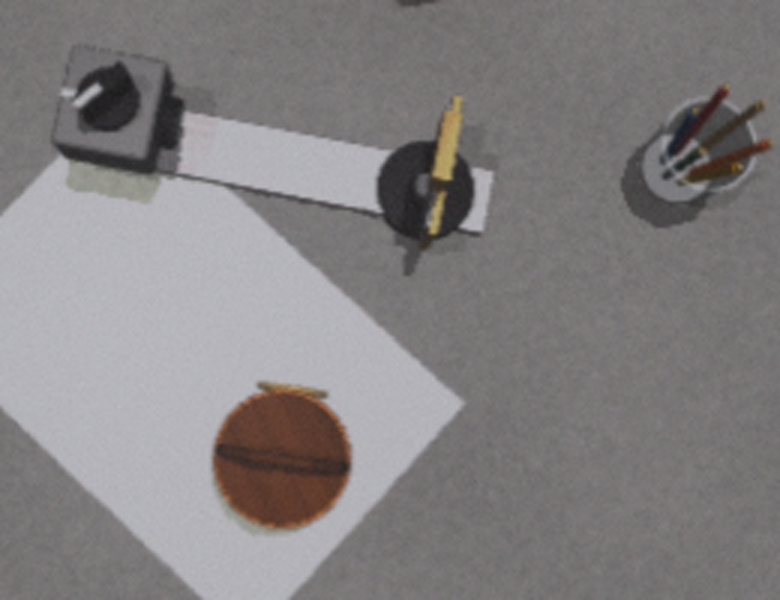

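View pics/scene0z.png

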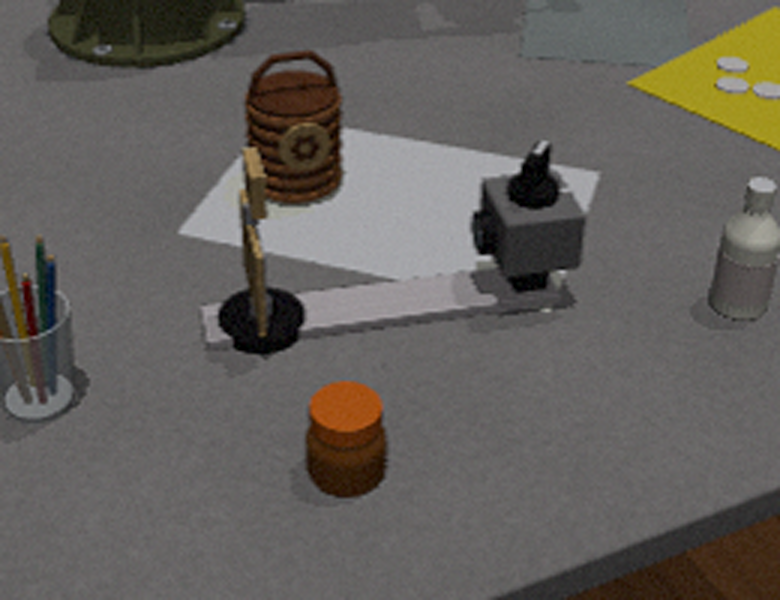

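```bash
cat > h.py <<'E'
import cv2,pickle,numpy as np
from scipy.spatial.transform import Rotation as R
def P(c,X):
    Rm=R.from_rotvec(c["rotation"]).as_matrix().T
    K=np.array([[c["fx"],0,c["cx"]],[0,c["fy"],c["cy"]],[0,0,1]])
    t=-Rm@c["xyz"]
    return cv2.projectPoints(np.atleast_2d(np.float64(X)),cv2.Rodrigues(Rm)[0],t,K,c["dist"])[0][:,0]
def B(c,uv,z):
    K=np.array([[c["fx"],0,c["cx"]],[0,c["fy"],c["cy"]],[0,0,1]])
    n=cv2.undistortPoints(np.float64(uv).reshape(-1,1,2),K,c["dist"])[:,0]
    d=np.c_[n,np.ones(len(n))]@R.from_rotvec(c["rotation"]).as_matrix().T
    return c["xyz"]+d*((z-c["xyz"][2])/d[:,2])[:,None]
E
python3 - <<'E'
from h import *
T=pickle.load(open("top0.pkl","rb"));S=pickle.load(open("scene0.pkl","rb"))
z=lambda p:np.array(p)/3+[180,130]-1/3
f=lambda n,p,h:print(n,B(T,z(p),h).round(4).tolist())
f("housing",[(73,45),(172,63),(155,172),(55,150)],.102)
f("knob ptr",[(76,106),(100,86)],.143)
f("mark",[(62,92),(73,95)],.102)
f("disc",[(108,98)],.113)
f("bar",[(493,172),(484,233),(213,113),(178,173),(380,212),(385,147)],.012)
f("mdisc",[(425,190)],.02)
f("handle",[(447,150),(457,97),(437,185)],.166)
f("basket rim",[(282,459)],.105)
f("tag top",[(259,384),(326,394)],.085)
f("cup",[(680,165)],.0)
f("jar",[((321-180)*3,(105-130)*3)],.065)
f("glue",[((142-180)*3,(121-130)*3)],.125)
E
```

```text
housing [[0.7166, 0.1667, 0.102], [0.7013, 0.0966, 0.102], [0.6232, 0.1093, 0.102], [0.6409, 0.1792, 0.102]]
knob ptr [[0.6614, 0.1575, 0.143], [0.6748, 0.1413, 0.143]]
mark [[0.6825, 0.1743, 0.102], [0.6801, 0.1666, 0.102]]
disc [[0.6743, 0.1403, 0.113]]
bar [[0.6348, -0.14, 0.012], [0.5877, -0.1308, 0.012], [0.6869, 0.0738, 0.012], [0.6405, 0.1014, 0.012], [0.606, -0.0521, 0.012], [0.6565, -0.0578, 0.012]]
mdisc [[0.6207, -0.0864, 0.02]]
handle [[0.6196, -0.087, 0.166], [0.6548, -0.0952, 0.166], [0.5966, -0.0796, 0.166]]
basket rim [[0.4236, 0.0258, 0.105]]
tag top [[0.4752, 0.0407, 0.085], [0.467, -0.0055, 0.085]]
cup [[0.6392, -0.2893, 0.0]]
jar [[0.8144, -0.089, 0.065]]
glue [[0.7663, 0.2949, 0.125]]
```

```bash
python3 - <<'E'
from h import *
from scipy.optimize import least_squares
T=pickle.load(open("top0.pkl","rb"));S=pickle.load(open("scene0.pkl","rb"))
z=lambda p:(np.array(p,float)+.5)/3+[180,130]-.5
zs=lambda p:(np.array(p,float)+.5)/3+[180,150]-.5
hc=[(.27,-.037,.102),(.2,-.037,.102),(.2,.037,.102),(.27,.037,.102)]
tp=z([(73,45),(172,63),(155,172),(55,150)])
kp=[(.235,0,.113),(0,0,.02)];tk=z([(108,98),(425,190)])
sp=[(.27,-.037,.102),(.2,-.037,.102),(.27,.037,.102)];ts=zs([(583,206),(497,220),(567,178)])
def W(q,X):
    X=np.array(X);c,s=np.cos(q[2]),np.sin(q[2])
    return np.c_[q[0]+c*X[:,0]-s*X[:,1],q[1]+s*X[:,0]+c*X[:,1],X[:,2]]
def res(q,use):
    r=[]
    if 't' in use:r+=[(P(T,W(q,hc+kp))-np.r_[tp,tk]).ravel()]
    if 's' in use:r+=[(P(S,W(q,sp))-ts).ravel()]
    return np.concatenate(r)
for u in('t','s','ts'):
    o=least_squares(res,[.62,-.087,1.345],args=(u,));print(u,o.x.round(4),o.fun.round(1))
q=o.x
tag=B(T,z([(259,384),(326,394)]),.07);print(tag,tag.mean(0),B(S,zs([(305,147)]),.07))
it=T["pixels"].copy();it=cv2.resize(it[130:330,180:440],None,fx=3,fy=3);iss=cv2.resize(S["pixels"][150:350,180:440],None,fx=3,fy=3)
L=[hc,[(x,y,.046) for x,y,_ in hc],[(.0,-.025,.012),(.27,-.025,.012),(.27,.025,.012),(0,.025,.012)],[(0,-.05,.03),(0,.05,.03),(0,.05,.11),(0,-.05,.11)],[(0,-.023,.126),(0,.023,.126),(0,.023,.166),(0,-.023,.166)]]
a=np.linspace(0,6.28,40);L.append(np.c_[.235+.022*np.cos(a),.022*np.sin(a),0*a+.113])
for l in L:
    for im,c,o in((it,T,(180,130)),(iss,S,(180,150))):
        p=(P(c,W(q,l))-o+.5)*3-.5
        cv2.polylines(im,[np.int32(p.round())],True,(0,255,0),1)
cv2.imwrite("pics/ot.png",it);cv2.imwrite("pics/os.png",iss)
from station import ctrl
s=ctrl.observe();print(R.from_rotvec(s["eef_rot"]).as_matrix().round(3))
E
```

```text
t [ 0.621  -0.0905  1.3554] [ 0.6  0.8 -0.2  0.7 -1.7 -2.  -1.  -0.7  0.6  1.4  1.8 -0.2]
s [ 0.5851 -0.0728  1.1852] [-0.   3.4  0.4 -0.5 -0.3 -3.2]
ts [ 0.6193 -0.089   1.343 ] [ 0.4  0.1 -0.4  0.4 -2.4 -2.4 -1.5 -1.5  0.2  0.9  1.2  0.6 -0.3  2.2
  1.2  0.8 -4.9 -3.9]
[[ 0.475769    0.0411913   0.07      ]
 [ 0.4674637  -0.00575494  0.07      ]] [0.47161635 0.01771818 0.07      ] [[0.47337531 0.01920284 0.07      ]]
[[-0.    -0.968  0.252]
 [-0.001  0.252  0.968]
 [-1.     0.    -0.001]]
```

View pics/ot.png

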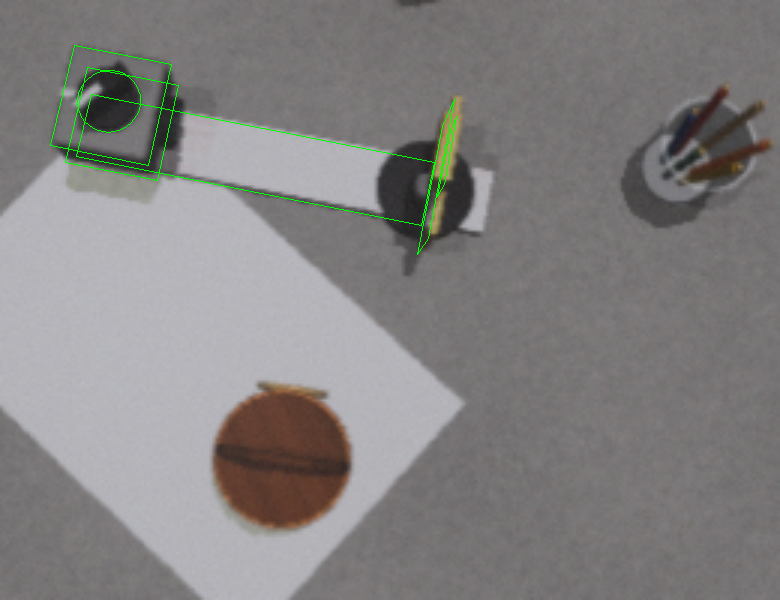

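View pics/os.png

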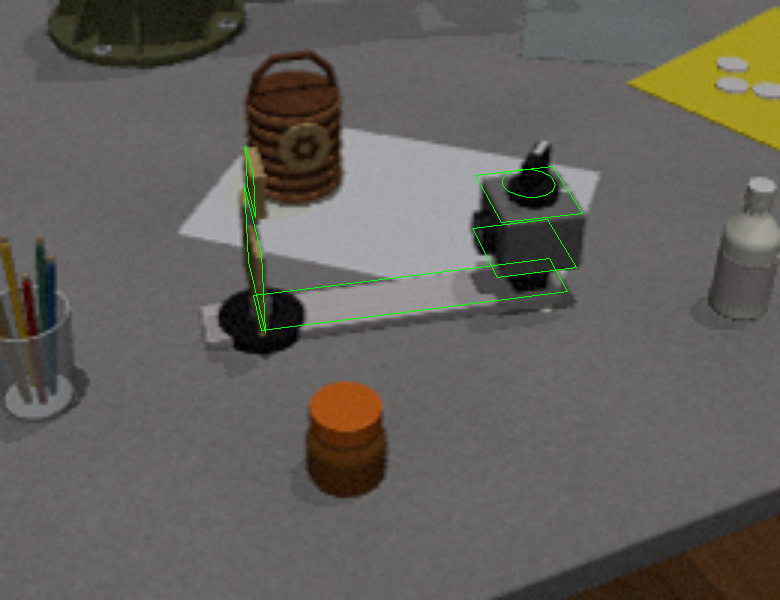

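Emit:
servo_tool(plan=[{"y": -3.4,"z": -1.35},{"y": -3.4,"z": -1.35},{"y": -3.4,"z": -1.35},{"y": -3.4,"z": -1.35},{"y": -3.4,"z": -1.35},{"y": -3.4,"z": -1.35},{"y": -3.4,"z": -1.35},{"y": -3.4,"z": -1.35},{"y": -3.4,"z": -1.35},{"y": -3.4,"z": -1.35}])

```text
invalid input at $.plan[0]: expected keys gripper, x, y, z, rx, ry, rz
```

Emit:
servo_tool(plan=[{"y": -3.4,"z": -1.35},{"y": -3.4,"z": -1.35},{"y": -3.4,"z": -1.35},{"y": -3.4,"z": -1.35},{"y": -3.4,"z": -1.35},{"y": -3.4,"z": -1.35},{"y": -3.4,"z": -1.35},{"y": -3.4,"z": -1.35},{},{}])

```text
invalid input at $.plan[0]: expected keys gripper, x, y, z, rx, ry, rz
```

Emit:
servo_tool(plan=[{"rx": 0.125},{"rx": 0.125},{"rx": 0.125},{"rx": 0.125},{"rx": 0.125},{},{}])

```text
invalid input at $.plan[0]: expected keys gripper, x, y, z, rx, ry, rz
```

```bash
cat > w.py <<'E'
import sys
from h import *
from station import ctrl,camera
def snap(n):
    s=ctrl.observe();c=camera("wrist");M=c["mount"]
    Rt=R.from_rotvec(s["eef_rot"]).as_matrix()
    c["xyz"]=s["position"]+Rt@M[:3,3];c["rotation"]=R.from_matrix(Rt@M[:3,:3]).as_rotvec()
    pickle.dump(c,open(n+".pkl","wb"));cv2.imwrite(f"pics/{n}.png",c["pixels"])
    print(s["t"],s["position"].round(4),s["joints"].round(3));print(Rt.round(3));print(c["xyz"])
    return s,c
E
python3 -c "
from w import *
snap('w1')"
```

```text
0.1 [0.1386 0.532  0.2219] [ 1.249  0.3    1.522 -0.     1.321 -0.067]
[[-0.    -0.968  0.252]
 [-0.001  0.252  0.968]
 [-1.     0.    -0.001]]
[0.06595513 0.55069792 0.38420631]
```

View pics/w1.png

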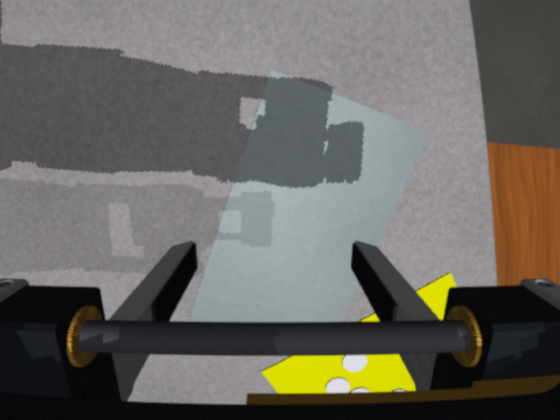

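Emit:
servo_tool(plan=[{"gripper": 0,"x": 0,"y": -3.4,"z": -1.35,"rx": 0,"ry": 0,"rz": 0},{"gripper": 0,"x": 0,"y": -3.4,"z": -1.35,"rx": 0,"ry": 0,"rz": 0},{"gripper": 0,"x": 0,"y": -3.4,"z": -1.35,"rx": 0,"ry": 0,"rz": 0},{"gripper": 0,"x": 0,"y": -3.4,"z": -1.35,"rx": 0,"ry": 0,"rz": 0},{"gripper": 0,"x": 0,"y": -3.4,"z": -1.35,"rx": 0,"ry": 0,"rz": 0},{"gripper": 0,"x": 0,"y": -3.4,"z": -1.35,"rx": 0,"ry": 0,"rz": 0},{"gripper": 0,"x": 0,"y": -3.4,"z": -1.35,"rx": 0,"ry": 0,"rz": 0},{"gripper": 0,"x": 0,"y": -3.4,"z": -1.35,"rx": 0,"ry": 0,"rz": 0},{"gripper": 0,"x": 0,"y": -3.4,"z": -1.35,"rx": 0,"ry": 0,"rz": 0},{"gripper": 0,"x": 0,"y": -3.4,"z": -1.35,"rx": 0,"ry": 0,"rz": 0}])

```text
t: 1.15
position: [0.4347, 0.3148, 0.2223]
eef_rot: [-1.02, 1.319, 1.019]
force: [-0.3, 0.8, 0.2]
finger_gap: 0.0939
```

Emit:
servo_tool(plan=[{"gripper": 0,"x": 0,"y": -3.4,"z": -1.35,"rx": 0,"ry": 0,"rz": 0},{"gripper": 0,"x": 0,"y": -3.4,"z": -1.35,"rx": 0,"ry": 0,"rz": 0},{"gripper": 0,"x": 0,"y": -3.4,"z": -1.35,"rx": 0,"ry": 0,"rz": 0},{"gripper": 0,"x": 0,"y": -3.4,"z": -1.35,"rx": 0,"ry": 0,"rz": 0},{"gripper": 0,"x": 0,"y": 0,"z": 0,"rx": 0.125,"ry": 0,"rz": 0},{"gripper": 0,"x": 0,"y": 0,"z": 0,"rx": 0.125,"ry": 0,"rz": 0},{"gripper": 0,"x": 0,"y": 0,"z": 0,"rx": 0.125,"ry": 0,"rz": 0},{"gripper": 0,"x": 0,"y": 0,"z": 0,"rx": 0.125,"ry": 0,"rz": 0},{"gripper": 0,"x": 0,"y": 0,"z": 0,"rx": 0.125,"ry": 0,"rz": 0},{"gripper": 0,"x": 0,"y": 0,"z": 0,"rx": 0,"ry": 0,"rz": 0},{"gripper": 0,"x": 0,"y": 0,"z": 0,"rx": 0,"ry": 0,"rz": 0}])

```text
t: 2.25
position: [0.5516, 0.2293, 0.2223]
eef_rot: [-0.544, 1.502, 0.544]
force: [1.0, -0.3, -0.0]
finger_gap: 0.0938
```

```bash

python3 -c "
from w import *
snap('w2')"
```

```text
2.25 [0.5516 0.2293 0.2223] [ 0.333  0.406  1.378 -0.     1.357 -0.362]
[[-0.    -0.64   0.768]
 [-0.     0.768  0.64 ]
 [-1.     0.    -0.   ]]
[0.50358788 0.28668678 0.38456393]
```

View pics/w2.png

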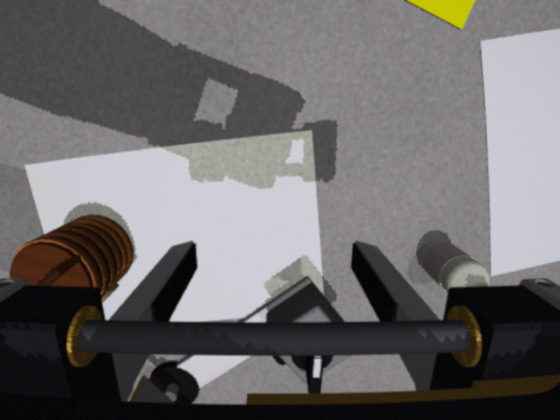

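```bash
python3 -c "
from h import *
c=pickle.load(open('w2.pkl','rb'))
cv2.imwrite('pics/w2z.png',cv2.resize(c['pixels'][270:410,250:390],None,fx=4,fy=4,interpolation=cv2.INTER_CUBIC))"
```

```text
(no output)
```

View pics/w2z.png

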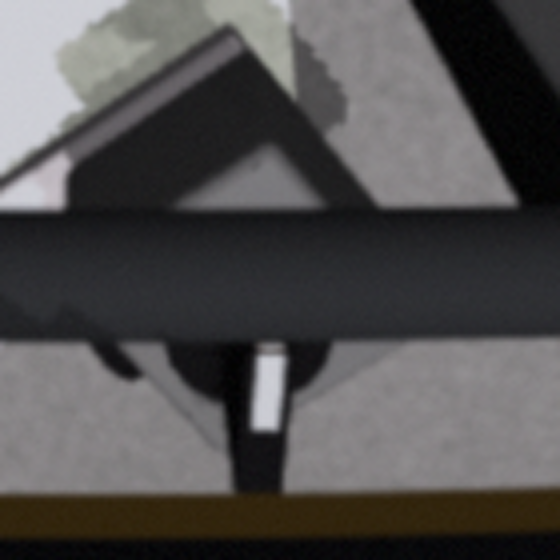

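```bash
python3 -c "
from h import *
c=pickle.load(open('w2.pkl','rb'))
z=lambda p:(np.array(p,float)+.5)/4+[250,270]-.5
b=B(c,z([(270,348),(266,430)]),.143);print(b);d=b[0]-b[1];print(np.degrees(np.arctan2(d[1],d[0])))
b=B(c,z([(232,470),(283,470)]),.143);print(b);print(b.mean(0))
b=B(c,z([(258,345),(288,345),(280,430),(250,430)]),.143);print(b)
"
```

```text
[[0.66250326 0.15760587 0.143     ]
 [0.67751018 0.13973522 0.143     ]]
130.02192960638018
[[0.67926899 0.12585934 0.143     ]
 [0.68865817 0.13346724 0.143     ]]
[0.68396358 0.12966329 0.143     ]
[[0.65982612 0.156494   0.143     ]
 [0.66512754 0.16080879 0.143     ]
 [0.68005623 0.14179775 0.143     ]
 [0.67460565 0.13737676 0.143     ]]
```

Emit:
servo_tool(plan=[{"gripper": 0,"x": 0,"y": -3.65,"z": 0.94,"rx": 0,"ry": 0,"rz": 0},{"gripper": 0,"x": 0,"y": -3.65,"z": 0.94,"rx": 0,"ry": 0,"rz": 0},{"gripper": 0,"x": 0,"y": -3.65,"z": 0.94,"rx": 0,"ry": 0,"rz": 0},{"gripper": 0,"x": 0,"y": -3.65,"z": 0.94,"rx": 0,"ry": 0,"rz": 0},{"gripper": 0.5,"x": 0,"y": 0,"z": 0,"rx": 0,"ry": 0,"rz": 0},{"gripper": 0.5,"x": 1,"y": 0,"z": 0,"rx": 0,"ry": 0,"rz": 0},{"gripper": 0.5,"x": 1.5,"y": 0,"z": 0,"rx": 0,"ry": 0,"rz": 0},{"gripper": 0.5,"x": 1.5,"y": 0,"z": 0,"rx": 0,"ry": 0,"rz": 0},{"gripper": 0.5,"x": 1.5,"y": 0,"z": 0,"rx": 0,"ry": 0,"rz": 0},{"gripper": 0.5,"x": 0,"y": 0,"z": 0,"rx": 0,"ry": 0,"rz": 0}])

```text
t: 3.3
position: [0.6724, 0.1411, 0.1644]
eef_rot: [-0.541, 1.506, 0.542]
force: [-0.7, -1.2, 0.1]
finger_gap: 0.0497
```

```bash

python3 -c "
from w import *
s,c=snap('w3')
t=camera('top');cv2.imwrite('pics/t3.png',cv2.resize(t['pixels'][120:220,160:300],None,fx=5,fy=5))"
```

```text
3.3 [0.6724 0.1411 0.1644] [ 0.154  0.659  1.134  0.     1.353 -0.538]
[[-0.004 -0.638  0.77 ]
 [-0.001  0.77   0.638]
 [-1.     0.002 -0.004]]
[0.62522439 0.19866697 0.32681992]
```

View pics/w3.png

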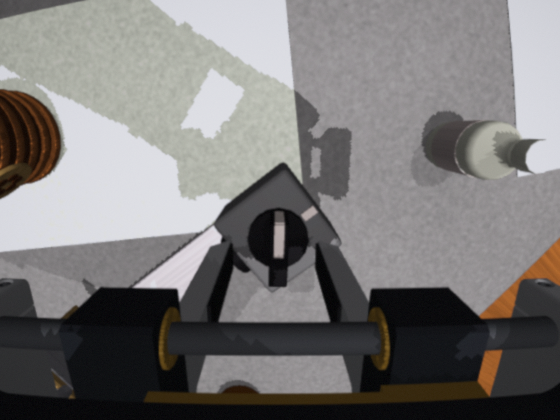

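View pics/t3.png

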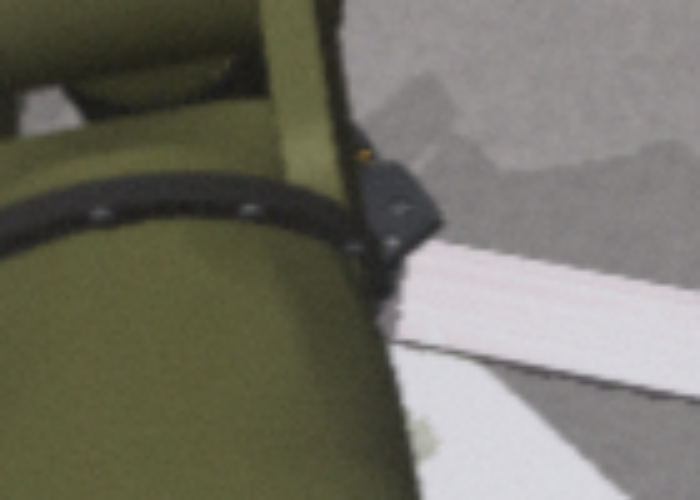

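```bash
python3 -c "
from h import *
c=pickle.load(open('w3.pkl','rb'))
cv2.imwrite('pics/w3z.png',cv2.resize(c['pixels'][155:295,205:345],None,fx=4,fy=4,interpolation=cv2.INTER_CUBIC))"
```

```text
(no output)
```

View pics/w3z.png

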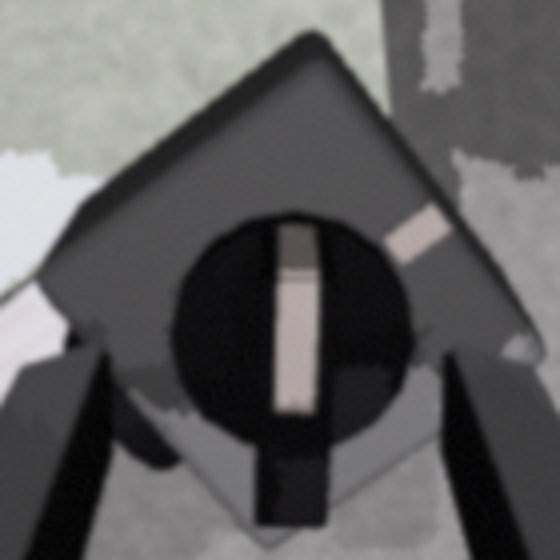

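```bash
python3 -c "
from h import *
c=pickle.load(open('w3.pkl','rb'))
z=lambda p:(np.array(p,float)+.5)/4+[205,155]-.5
print('disc',B(c,z([(292,331),(172,331),(412,331)]),.113))
m=B(c,z([(395,251),(441,221)]),.102);d=m[1]-m[0];print('mark',m,np.degrees(np.arctan2(d[1],d[0])))
m=B(c,z([(296,412),(298,228)]),.143);d=m[1]-m[0];print('ptr',m,np.degrees(np.arctan2(d[1],d[0])))
m=B(c,z([(292,520)]),.143);print(m)
h=B(c,z([(40,280),(315,33),(540,360)]),.102);print(h);
for i in (0,1):
  d=h[i+1]-h[i];print(np.linalg.norm(d),np.degrees(np.arctan2(d[1],d[0])))
print(np.degrees(np.arctan2(*( (B(c,z([(418,236)]),.102)-B(c,z([(292,331)]),.113))[0][[1,0]]))))
"
```

```text
disc [[0.67495934 0.141876   0.113     ]
 [0.65859233 0.12828142 0.113     ]
 [0.6913397  0.15545086 0.113     ]]
mark [[0.68212124 0.16289985 0.102     ]
 [0.68485122 0.17253949 0.102     ]] 74.18769927781585
ptr [[0.6769764  0.14002329 0.143     ]
 [0.65827852 0.16288184 0.143     ]] 129.28254667814304
[[0.6883915  0.12536468 0.143     ]]
[[0.6353354  0.11684014 0.102     ]
 [0.6452677  0.18396032 0.102     ]
 [0.71712903 0.164253   0.102     ]]
0.0678510776978152 81.58257848411174
0.07451462387601132 -15.335812393364586
71.7424843260304
```

Emit:
servo_tool(newtons=20, plan=[{"gripper": 0.5,"x": 1.0,"y": 0,"z": 0.25,"rx": 0,"ry": 0,"rz": 0},{"gripper": 0.5,"x": 1.0,"y": 0,"z": 0,"rx": 0,"ry": 0,"rz": 0},{"gripper": 0.5,"x": 0.8,"y": 0,"z": 0,"rx": 0,"ry": 0,"rz": 0},{"gripper": 0.5,"x": 0,"y": 0,"z": 0,"rx": 0,"ry": 0,"rz": 0},{"gripper": 0.5,"x": 0,"y": 0,"z": 0,"rx": 0,"ry": 0,"rz": 0}])

```text
t: 3.9
position: [0.6756, 0.1424, 0.1393]
eef_rot: [-0.541, 1.503, 0.541]
force: [-1.0, 0.2, -0.8]
finger_gap: 0.0471
```

Emit:
servo_tool(newtons=20, plan=[{"gripper": 0.7,"x": 0,"y": 0,"z": 0,"rx": 0,"ry": 0,"rz": 0},{"gripper": 0.8,"x": 0,"y": 0,"z": 0,"rx": 0,"ry": 0,"rz": 0},{"gripper": 0.9,"x": 0,"y": 0,"z": 0,"rx": 0,"ry": 0,"rz": 0},{"gripper": 1,"x": 0,"y": 0,"z": 0,"rx": 0,"ry": 0,"rz": 0},{"gripper": 1,"x": 0,"y": 0,"z": 0,"rx": 0,"ry": 0,"rz": 0},{"gripper": 1,"x": 0,"y": 0,"z": 0,"rx": 0,"ry": 0,"rz": 0}])

```text
t: 4.5
position: [0.6753, 0.142, 0.1396]
eef_rot: [-0.541, 1.503, 0.54]
force: [-4.1, -3.3, 3.1]
finger_gap: 0.0118
```

```bash

python3 -c "
from w import *
s,c=snap('w4');print(s['force'],s['moment'],s['finger_gap'])
cv2.imwrite('pics/w4z.png',cv2.resize(c['pixels'][100:300,180:380],None,fx=3,fy=3,interpolation=cv2.INTER_CUBIC))"
```

```text
4.5 [0.6753 0.142  0.1396] [ 0.154  0.684  1.151 -0.     1.307 -0.536]
[[-0.001 -0.637  0.771]
 [-0.001  0.771  0.637]
 [-1.     0.    -0.001]]
[0.62763754 0.19963343 0.30188113]
[-4.05946945 -3.27077202  3.07212843] [-0.64281978  0.97044017 -0.00891143] 0.011756516147524666
```

View pics/w4z.png

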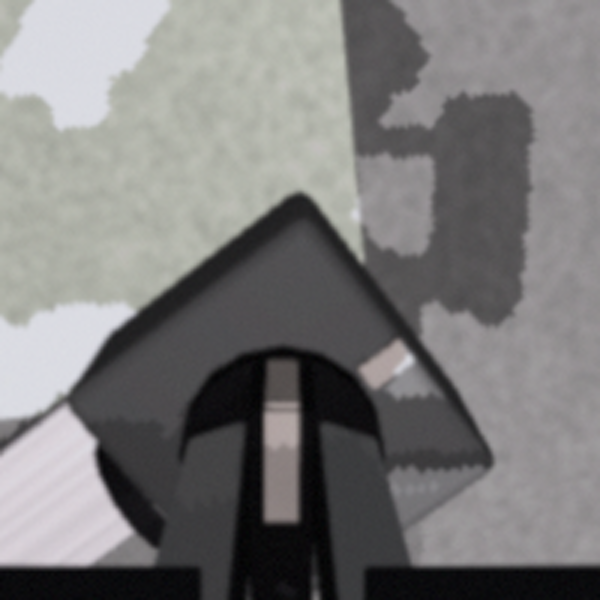

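Emit:
servo_tool(plan=[{"gripper": 1,"x": 0,"y": 0,"z": -0.03,"rx": 0.08,"ry": 0,"rz": 0},{"gripper": 1,"x": 0,"y": 0,"z": 0,"rx": 0.08,"ry": 0,"rz": 0},{"gripper": 1,"x": 0,"y": 0,"z": 0,"rx": 0.08,"ry": 0,"rz": 0},{"gripper": 1,"x": 0,"y": 0,"z": 0,"rx": 0.08,"ry": 0,"rz": 0},{"gripper": 1,"x": 0,"y": 0,"z": 0,"rx": 0.08,"ry": 0,"rz": 0},{"gripper": 1,"x": 0,"y": 0,"z": 0,"rx": 0.08,"ry": 0,"rz": 0},{"gripper": 1,"x": 0,"y": 0,"z": 0,"rx": 0.08,"ry": 0,"rz": 0},{"gripper": 1,"x": 0,"y": 0,"z": 0,"rx": 0.08,"ry": 0,"rz": 0},{"gripper": 1,"x": 0,"y": 0,"z": 0,"rx": 0.08,"ry": 0,"rz": 0},{"gripper": 1,"x": 0,"y": 0,"z": 0,"rx": 0.08,"ry": 0,"rz": 0},{"gripper": 1,"x": 0,"y": 0,"z": 0,"rx": 0,"ry": 0,"rz": 0},{"gripper": 1,"x": 0,"y": 0,"z": 0,"rx": 0,"ry": 0,"rz": 0}])

```text
t: 5.75
position: [0.6763, 0.1423, 0.1396]
eef_rot: [0.086, 1.566, -0.085]
force: [7.1, 0.3, -2.6]
finger_gap: 0.0119
```

```bash

python3 -c "
from w import *
s,c=snap('w5');print(s['force'],s['moment'],s['finger_gap'])
cv2.imwrite('pics/w5z.png',cv2.resize(c['pixels'][100:300,180:380],None,fx=3,fy=3,interpolation=cv2.INTER_CUBIC))"
```

```text
5.75 [0.6763 0.1423 0.1396] [ 0.154  0.684  1.151 -0.     1.303  0.264]
[[ 0.003  0.109  0.994]
 [ 0.     0.994 -0.109]
 [-1.     0.001  0.003]]
[0.6841272  0.21650436 0.30194784]
[ 7.05649314  0.33375081 -2.55224333] [-0.00759859 -1.40175052 -0.02812877] 0.011856371219617592
```

View pics/w5z.png

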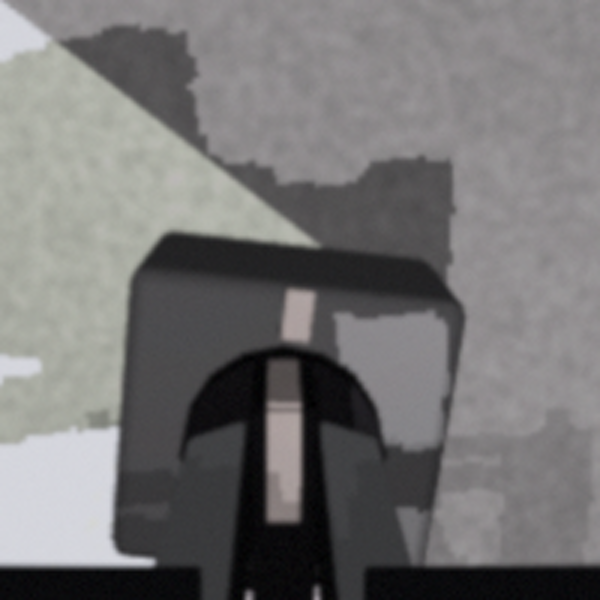

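```bash
cat > m.py <<'E'
from h import *
def go(n,mark,ptr,disc=None):
    c=pickle.load(open(n+'.pkl','rb'))
    z=lambda p:(np.array(p,float)+.5)/3+[180,100]-.5
    m=B(c,z(mark),.102);p=B(c,z(ptr),.143)
    a=lambda d:np.degrees(np.arctan2(d[1],d[0]))
    print(m,p,'mark dir',a(m[0]-m[1]),'ptr',a(p[0]-p[1]),'axis->mark',a(m.mean(0)-[.675,.142,0]))
    return c,z
E
python3 -c "
from m import *
c,z=go('w5',[(301,291),(296,341)],[(284.5,360),(284,522)])
h=B(c,z([(137,270),(462,310)]),.102);d=h[1]-h[0];print(h,np.linalg.norm(d),np.degrees(np.arctan2(d[1],d[0]))+90)"
```

```text
[[0.68398235 0.17303163 0.102     ]
 [0.68175239 0.16214792 0.102     ]] [[0.67990223 0.17012593 0.143     ]
 [0.67647875 0.1396371  0.143     ]] mark dir 78.42094612373376 ptr 83.59329233108483 axis->mark 72.91037581738829
[[0.6498152  0.18141747 0.102     ]
 [0.71801007 0.16508684 0.102     ]] 0.0701229651663432 76.53297539497076
```

```bash
python3 -c "
from h import *
c=pickle.load(open('top0.pkl','rb'));g=cv2.GaussianBlur(cv2.cvtColor(c['pixels'],cv2.COLOR_BGR2GRAY),(3,3),0).astype(float)
for lo,hi,s in ((lambda u:165+ (u-240)*.165,0,1),(lambda u:190+(u-240)*.19,0,-1)):
  pts=[]
  for u in range(244,304):
    v0=lo(u);r=np.arange(int(v0-7),int(v0+8));d=np.diff(g[r,u])*s;i=d.argmax()
    if 0<i<len(d)-1:
      den=d[i-1]-2*d[i]+d[i+1];o=.5*(d[i-1]-d[i+1])/den if den else 0
      pts.append((u,r[i]+.5+o))
  w=B(c,np.array(pts),.012)[:,:2]
  for k in range(3):
    vx,vy,x,y=cv2.fitLine(np.float32(w*1000),cv2.DIST_HUBER,0,.1,.01).ravel();e=np.abs((w*1000-[x,y])@[-vy,vx]);w=w[e<2]
  print(len(w),np.degrees(np.arctan2(vy,vx))%180,x,y,e.mean())
"

```

```text
60 77.177925 672.24945 21.391712 0.27419497950542737
60 77.008415 623.39545 22.816671 0.2857476849467732
```

Emit:
servo_tool(plan=[{"gripper": 1,"x": 0,"y": 0,"z": -0.07,"rx": 0.04,"ry": 0,"rz": 0},{"gripper": 1,"x": 0,"y": 0,"z": 0,"rx": 0.04,"ry": 0,"rz": 0},{"gripper": 1,"x": 0,"y": 0,"z": 0,"rx": 0.034,"ry": 0,"rz": 0},{"gripper": 1,"x": 0,"y": 0,"z": 0,"rx": 0,"ry": 0,"rz": 0},{"gripper": 1,"x": 0,"y": 0,"z": 0,"rx": 0,"ry": 0,"rz": 0},{"gripper": 1,"x": 0,"y": 0,"z": 0,"rx": 0,"ry": 0,"rz": 0}])

```text
t: 6.4
position: [0.6763, 0.1422, 0.1396]
eef_rot: [0.176, 1.559, -0.174]
force: [13.4, 0.6, -5.5]
finger_gap: 0.012
```

```bash

python3 -c "
from w import *
s,c=snap('w6');print(s['force'],s['moment'],s['finger_gap'])
cv2.imwrite('pics/w6z.png',cv2.resize(c['pixels'][100:300,180:380],None,fx=3,fy=3,interpolation=cv2.INTER_CUBIC))"
```

```text
6.4 [0.6763 0.1422 0.1396] [ 0.154  0.683  1.153 -0.     1.3    0.378]
[[ 0.005  0.221  0.975]
 [ 0.001  0.975 -0.221]
 [-1.     0.002  0.005]]
[0.69225501 0.21504041 0.30201479]
[13.36717685  0.63888262 -5.48460764] [ 0.04781285 -2.5925214  -0.01929831] 0.011978699655945871
```

View pics/w6z.png

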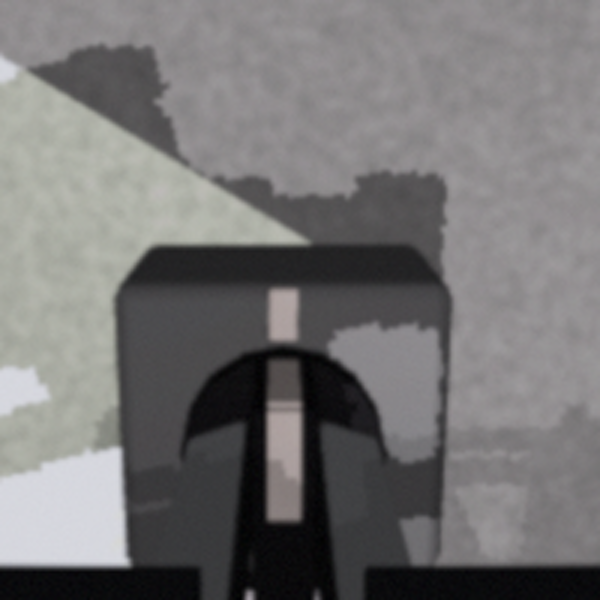

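Emit:
servo_tool(plan=[{"gripper": 1,"x": 0,"y": 0,"z": 0.14,"rx": 0,"ry": 0,"rz": 0},{"gripper": 1,"x": 0,"y": 0,"z": 0,"rx": 0,"ry": 0,"rz": 0},{"gripper": 0.8,"x": 0,"y": 0,"z": 0,"rx": 0,"ry": 0,"rz": 0},{"gripper": 0.5,"x": 0,"y": 0,"z": 0,"rx": 0,"ry": 0,"rz": 0},{"gripper": 0.5,"x": 0,"y": 0,"z": 0,"rx": 0,"ry": 0,"rz": 0},{"gripper": 0.5,"x": 0,"y": 0,"z": 0,"rx": 0,"ry": 0,"rz": 0},{"gripper": 0.5,"x": -1,"y": 0,"z": 0,"rx": 0,"ry": 0,"rz": 0},{"gripper": 0.5,"x": -2,"y": 0,"z": 0,"rx": 0,"ry": 0,"rz": 0},{"gripper": 0.5,"x": 0,"y": 0,"z": 0,"rx": 0,"ry": 0,"rz": 0},{"gripper": 0.5,"x": 0,"y": 0,"z": 0,"rx": 0,"ry": 0,"rz": 0}])

```text
t: 7.45
position: [0.6761, 0.142, 0.1697]
eef_rot: [0.175, 1.563, -0.175]
force: [0.0, -0.2, -0.1]
finger_gap: 0.0467
```

```bash

python3 -c "
from w import *
s,c=snap('w7');print(s['force'],s['moment'],s['finger_gap'])
cv2.imwrite('pics/w7z.png',cv2.resize(c['pixels'][100:300,180:380],None,fx=3,fy=3,interpolation=cv2.INTER_CUBIC))"
```

```text
7.45 [0.6761 0.142  0.1697] [ 0.154  0.661  1.119 -0.     1.361  0.377]
[[ 0.001  0.221  0.975]
 [ 0.     0.975 -0.221]
 [-1.     0.     0.001]]
[0.69269479 0.21487188 0.33203067]
[ 0.03269599 -0.16419722 -0.12203118] [-0.06144656  0.10909293 -0.02441826] 0.046665407904363534
```

View pics/w7z.png

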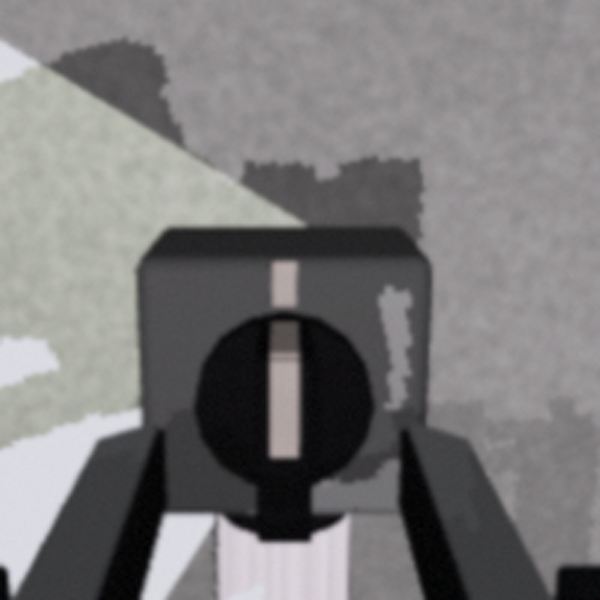

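Emit:
servo_tool(plan=[{"gripper": 0.5,"x": -3.5,"y": 0,"z": 0,"rx": 0,"ry": 0,"rz": 0},{"gripper": 0.5,"x": -3.5,"y": 0,"z": 0,"rx": 0,"ry": 0,"rz": 0},{"gripper": 0.5,"x": 0,"y": -3.0,"z": -0.03,"rx": 0,"ry": 0,"rz": 0},{"gripper": 0.5,"x": 0,"y": -3.0,"z": -0.03,"rx": 0,"ry": 0,"rz": 0},{"gripper": 0.5,"x": 0,"y": -3.0,"z": -0.03,"rx": 0,"ry": 0,"rz": 0},{"gripper": 0.5,"x": 0,"y": -3.0,"z": -0.02,"rx": 0,"ry": 0,"rz": 0},{"gripper": 0.5,"x": 0,"y": -3.0,"z": -0.02,"rx": 0,"ry": 0,"rz": 0},{"gripper": 0.5,"x": 0,"y": -3.0,"z": -0.02,"rx": 0,"ry": 0,"rz": 0},{"gripper": 0.5,"x": 0,"y": -3.0,"z": -0.02,"rx": 0,"ry": 0,"rz": 0},{"gripper": 0.5,"x": 0,"y": -2.6,"z": -0.02,"rx": 0,"ry": 0,"rz": 0},{"gripper": 0.5,"x": 0,"y": 0,"z": 0,"rx": 0,"ry": 0,"rz": 0}])

```text
t: 8.6
position: [0.6212, -0.0904, 0.2386]
eef_rot: [0.177, 1.565, -0.178]
force: [0.6, -0.6, 0.6]
finger_gap: 0.0471
```

Emit:
servo_tool(plan=[{"gripper": 0.5,"x": 0,"y": 0,"z": 0,"rx": 0.14,"ry": 0,"rz": 0},{"gripper": 0.5,"x": 0,"y": 0,"z": 0,"rx": 0.143,"ry": 0,"rz": 0},{"gripper": 0.5,"x": 0,"y": 0,"z": 0,"rx": 0.143,"ry": 0,"rz": 0},{"gripper": 0.5,"x": 0,"y": 0,"z": 0,"rx": 0.143,"ry": 0,"rz": 0},{"gripper": 0.5,"x": 0,"y": 0,"z": 0,"rx": 0.143,"ry": 0,"rz": 0},{"gripper": 0.5,"x": 0,"y": 0,"z": 0,"rx": 0.143,"ry": 0,"rz": 0},{"gripper": 0.5,"x": 0,"y": 0,"z": 0,"rx": 0.143,"ry": 0,"rz": 0},{"gripper": 0.5,"x": 0,"y": 0,"z": 0,"rx": 0.143,"ry": 0,"rz": 0},{"gripper": 0.5,"x": 0,"y": 0,"z": 0,"rx": 0.143,"ry": 0,"rz": 0},{"gripper": 0.5,"x": 0,"y": 0,"z": 0,"rx": 0.143,"ry": 0,"rz": 0},{"gripper": 0.5,"x": 0,"y": 0,"z": 0,"rx": 0.143,"ry": 0,"rz": 0},{"gripper": 0.5,"x": 0,"y": 0,"z": 0,"rx": 0,"ry": 0,"rz": 0}])

```text
t: 9.8
position: [0.622, -0.0869, 0.2387]
eef_rot: [1.372, 1.096, -1.373]
force: [0.4, -0.7, 0.0]
finger_gap: 0.0469
```

```bash

python3 -c "
from w import *
s,c=snap('w8')
c=camera('top');cv2.imwrite('pics/t8.png',c['pixels'])"
```

```text
9.8 [ 0.622  -0.0869  0.2387] [-0.197  0.467  1.255  0.     1.421  1.598]
[[-0.001  0.975 -0.222]
 [ 0.    -0.222 -0.975]
 [-1.    -0.001 -0.   ]]
[ 0.69558474 -0.10412527  0.40093487]
```

View pics/w8.png

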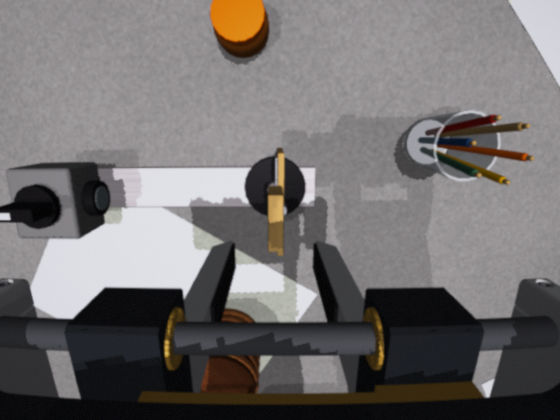

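```bash
python3 -c "
from h import *
c=pickle.load(open('w8.pkl','rb'))
cv2.imwrite('pics/w8z.png',cv2.resize(c['pixels'][140:280,200:340],None,fx=4,fy=4,interpolation=cv2.INTER_CUBIC))
c=pickle.load(open('w7.pkl','rb'))
z=lambda p:(np.array(p,float)+.5)/3+[180,100]-.5
print(B(c,z([(284,402)]),.113))
"
```

```text
[[0.67674364 0.1417697  0.113     ]]
```

View pics/w8z.png

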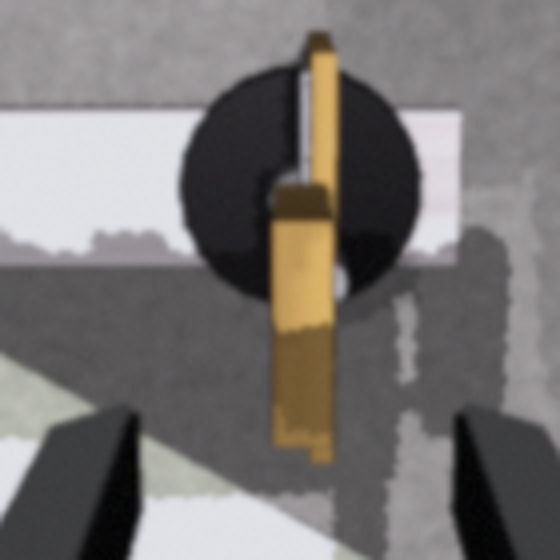

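View pics/t8.png

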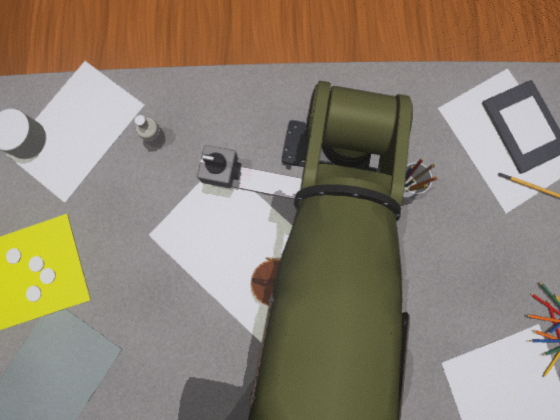

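```bash
python3 -c "
from h import *
c=pickle.load(open('w8.pkl','rb'))
z=lambda p:(np.array(p,float)+.5)/4+[200,140]-.5
b=B(c,z([(272,220),(334,220),(333,455),(275,447)]),.166);print(b,b.mean(0))
for i in range(4):print(np.linalg.norm(b[i]-b[i-1]))
d=(b[0]+b[1]-b[2]-b[3]);print(np.degrees(np.arctan2(d[1],d[0])))
b=B(c,z([(301,184)]),.02);print(b)
"
```

```text
[[ 0.64815201 -0.08838794  0.166     ]
 [ 0.64556394 -0.09974926  0.166     ]
 [ 0.59928464 -0.0893723   0.166     ]
 [ 0.60348721 -0.07857237  0.166     ]] [ 0.62412195 -0.08902047  0.166     ]
0.04573062733810201
0.011652367096380659
0.04742841475348177
0.011588789053301763
-12.518441493192695
[[ 0.62755756 -0.08968756  0.02      ]]
```

Emit:
servo_tool(newtons=25, plan=[{"gripper": 0.5,"x": 2.5,"y": 0.17,"z": 0.07,"rx": 0,"ry": 0,"rz": 0},{"gripper": 0.5,"x": 2.5,"y": 0,"z": 0,"rx": 0,"ry": 0,"rz": 0},{"gripper": 0.5,"x": 2.2,"y": 0,"z": 0,"rx": 0,"ry": 0,"rz": 0},{"gripper": 0.5,"x": 1.8,"y": 0,"z": 0,"rx": 0,"ry": 0,"rz": 0},{"gripper": 0.5,"x": 0,"y": 0,"z": 0,"rx": 0,"ry": 0,"rz": 0},{"gripper": 0.5,"x": 0,"y": 0,"z": 0,"rx": 0,"ry": 0,"rz": 0}])

```text
t: 10.5
position: [0.6236, -0.0887, 0.1499]
eef_rot: [1.369, 1.097, -1.369]
force: [-0.4, 0.5, 0.6]
finger_gap: 0.0472
```

Emit:
servo_tool(newtons=25, plan=[{"gripper": 0.7,"x": 0,"y": 0,"z": 0,"rx": 0,"ry": 0,"rz": 0},{"gripper": 0.8,"x": 0,"y": 0,"z": 0,"rx": 0,"ry": 0,"rz": 0},{"gripper": 0.9,"x": 0,"y": 0,"z": 0,"rx": 0,"ry": 0,"rz": 0},{"gripper": 1,"x": 0,"y": 0,"z": 0,"rx": 0,"ry": 0,"rz": 0},{"gripper": 1,"x": 0,"y": 0,"z": 0,"rx": 0,"ry": 0,"rz": 0},{"gripper": 1,"x": 0,"y": 0,"z": 0,"rx": 0,"ry": 0,"rz": 0}])

```text
t: 11.1
position: [0.6236, -0.0885, 0.1497]
eef_rot: [1.371, 1.096, -1.37]
force: [0.5, 3.5, 2.2]
finger_gap: 0.0121
```

```bash

python3 -c "
from w import *
s,c=snap('w9');print(s['force'],s['moment'],s['finger_gap'])"
```

```text
11.1 [ 0.6236 -0.0885  0.1497] [-0.199  0.539  1.357  0.     1.245  1.593]
[[ 0.     0.975 -0.22 ]
 [ 0.    -0.22  -0.975]
 [-1.     0.    -0.   ]]
[ 0.69697626 -0.1055662   0.31196646]
[0.5192474  3.53472571 2.20753571] [ 0.53408086  0.09458343 -0.0343724 ] 0.012073336774195056
```

View pics/w9.png

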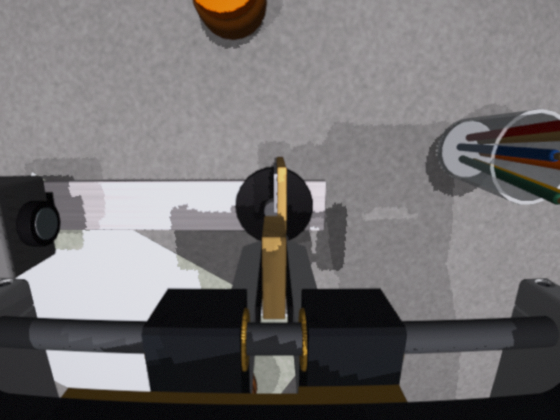

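Emit:
servo_tool(plan=[{"gripper": 1,"x": 0,"y": 0,"z": 0,"rx": -0.058,"ry": 0,"rz": 0},{"gripper": 1,"x": 0,"y": 0,"z": 0,"rx": -0.058,"ry": 0,"rz": 0},{"gripper": 1,"x": 0,"y": 0,"z": 0,"rx": -0.058,"ry": 0,"rz": 0},{"gripper": 1,"x": 0,"y": 0,"z": 0,"rx": -0.059,"ry": 0,"rz": 0},{"gripper": 1,"x": 0,"y": 0,"z": 0,"rx": -0.059,"ry": 0,"rz": 0},{"gripper": 1,"x": 0,"y": 0,"z": 0,"rx": -0.059,"ry": 0,"rz": 0},{"gripper": 1,"x": 0,"y": 0,"z": 0,"rx": -0.059,"ry": 0,"rz": 0},{"gripper": 1,"x": 0,"y": 0,"z": 0,"rx": -0.059,"ry": 0,"rz": 0},{"gripper": 1,"x": 0,"y": 0,"z": 0,"rx": -0.059,"ry": 0,"rz": 0},{"gripper": 1,"x": 0,"y": 0,"z": 0,"rx": -0.06,"ry": 0,"rz": 0},{"gripper": 1,"x": 0,"y": 0,"z": 0,"rx": 0,"ry": 0,"rz": 0},{"gripper": 1,"x": 0,"y": 0,"z": 0,"rx": 0,"ry": 0,"rz": 0}])

```text
t: 12.35
position: [0.6236, -0.0888, 0.1497]
eef_rot: [0.937, 1.359, -0.937]
force: [1.5, 2.4, 3.2]
finger_gap: 0.0122
```

```bash

python3 -c "
from w import *
s,c=snap('w10');print(s['force'],s['moment'],s['finger_gap'])
M=R.from_rotvec(s['eef_rot']).as_matrix();print(np.degrees(np.arctan2(M[1,2],M[0,2])))
for n in('scene','top'):
  c=camera(n);pickle.dump(c,open(n+'10.pkl','wb'))
  o=(230,150) if n=='scene' else (180,130)
  cv2.imwrite('pics/'+n+'10.png',cv2.resize(c['pixels'][o[1]:o[1]+150,o[0]-50:o[0]+150],None,fx=4,fy=4,interpolation=cv2.INTER_CUBIC))"
```

```text
12.35 [ 0.6236 -0.0888  0.1497] [-0.2    0.539  1.357  0.     1.245  1.007]
[[ 0.001  0.934  0.356]
 [ 0.     0.356 -0.934]
 [-1.     0.     0.   ]]
[ 0.69391868 -0.06244958  0.31200987]
[1.53514973 2.44491484 3.17647466] [ 0.39108721 -0.06991259 -0.00711275] 0.012155352758742329
-69.14270928561695
```

View pics/w10.png

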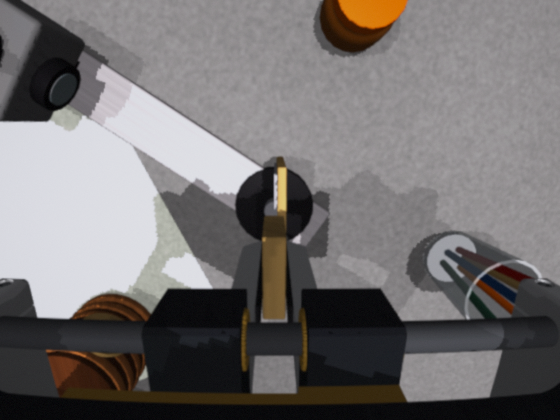

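View pics/scene10.png

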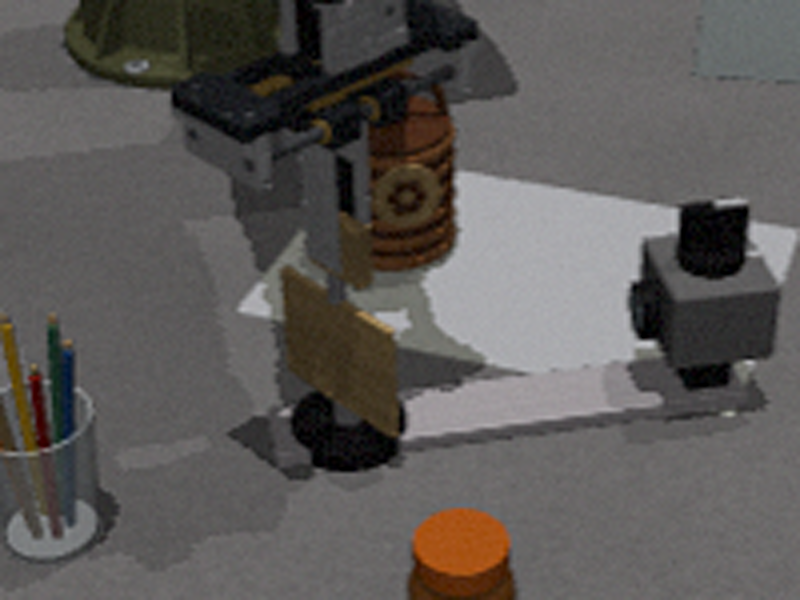

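View pics/top10.png

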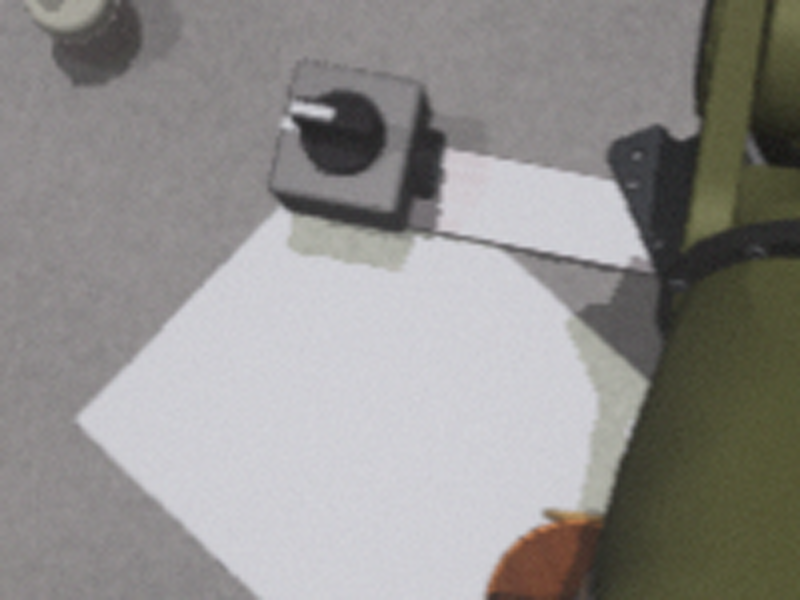

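```bash

python3 -c "
from h import *
for n in ('scene',):
  a=pickle.load(open(n+'0.pkl','rb'))['pixels'];b=pickle.load(open(n+'10.pkl','rb'))['pixels']
  g=lambda i,r:cv2.cvtColor(i,cv2.COLOR_BGR2GRAY)[r[1]:r[3],r[0]:r[2]].astype(np.float32)
  for k,r in dict(tag=(274,190,294,218),cup=(170,228,210,292),jar=(280,278,312,315),glue=(415,208,442,258)).items():print(k,cv2.phaseCorrelate(g(a,r),g(b,r)))
from station import ctrl
s=ctrl.observe();print(s['t'],s['joint_velocities'].round(3),s['finger_gap'])
ctrl.hand_in()"
```

```text
tag ((-0.12311297856706638, -0.05676280267195999), 0.9815083082516988)
cup ((0.11417139619798533, 0.0013633795258698456), 0.9424694273620844)
jar ((-0.042958481420651395, -0.019056522550908284), 1.0002324096858501)
glue ((0.3691293997725271, 0.016679905810473628), 0.9355721964659515)
12.5 [-0.002 -0.001 -0.001  0.001 -0.    -0.006] 0.011432849267884671
the job is handed in; nothing more can be done
```

I set the focus knob on its mark first, then turned the mirror and handed the job in at 12.5 s still gripping it with 25 N. No verdict is reported.

- **Knob:** I turned it about 52° clockwise. After letting go, the wrist camera showed its pointer line in line with the white mark. A later top view still showed it there.
- **Mirror:** I gripped the handle and turned it 33.6° counter-clockwise. Its face ended at a yaw of 110.9°, and my calculation called for about 110.9°. That target comes from a bar yaw of 77.1° and a direction to the tag of about 144.7°.
- **Tag position:** the top and scene cameras put the tag about 2.3 mm apart, worth about half a degree in direction. I aimed between the two. I had no view through the craft-table camera itself, so the aim rests on this geometry.
- **Other objects:** the basket (checked at the tag), pencil cup, bead jar and glue bottle moved less than 0.4 pixel between the first and last scene images.
- **Forces:** the highest wrist force I read was about 14 N, while turning the knob.

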